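# Sort the leftovers of the shift into rack, tray and dish

## Robot

A 6-joint arm with a two-finger parallel gripper is mounted at the origin on a cart in front of the work surface, level with it; the furniture and walls round the work are solid. World frame = base frame: x ahead of the robot, y to its left, z up, the work surface at z = 0. Lengths are in m, angles in degrees, forces in N, time in s.
With the tool pointing down it reaches from about 0.25 to 0.725 m from the base axis. Payload 9.7 kg.
Tool frame: the origin (TCP) lies midway between the tips of the shut fingers; the grasp point (between the pads) lies 19 mm behind it; z points along the fingers, y is the line along which they close (so a half turn about z gives the same grasp; the last joint's range is limited). The gripper opens to 85 mm and grips with 20 to 120 N. Pads are 22 mm wide; open, the fingers measure 114 mm over their backs; the gripper's body (76 mm by 85 mm) begins 54 mm behind the grasp point. The pads swing forward as they close: fully open they stand 13 mm farther back than shut.
Start: joints at [67.437, 4.979, 10.078, 95.1, 0, 90], TCP at [0.211, 0.508, 0.231] pointing down, gripper open.
Joint ranges: [-179.16, 179.16], [-48.56, 103.87], [-65.8, 70.77], [-126.05, 130.52], [-82.76, 87.17], [-180, 180]. Speed limits (degrees/s): [127.2, 127.2, 147.25, 180, 180, 180].

## Interface

Orientations are given as [roll, pitch, yaw] about the fixed x, y, z axes, in that order (R = Rz(yaw) Ry(pitch) Rx(roll)).
In Python, from workcell import bot gives the robot as it stands. The module is installed in compiled form; this text tells all that it offers.
- The arm moves only by the tool send_rows, never from a script. Its argument "moves" is one flat list of numbers, 7 for each row, row after row: the shift along the world's x, y, z normalised to -1 to 1, where 1 is 0.025 m, then the turn, a rotation vector about the world's x, y, z normalised to -1 to 1, where 1 is 0.15 rad, then the closure, from -1 (fully open) to 1 (shut), so that 0 is half open. A call has 1 to 8 rows; each row shifts and turns the commanded pose from where the row before left it; what a row does not reach is not made up. A row lasts 1/8 s, in which the tool goes at most 62.5 mm and 10.7 degrees, less where a joint would pass 70% of its speed; a pose out of reach is approached as far as the arm can. A call with a number of a shift or a turn outside -1 to 1 is refused whole. A call with a gripper value outside its range is refused whole. The fingers move at their own pace and stop on an object; "squeeze" is the grip in N (left out, the last holds). Time passes only in rows, so rows that do not move let the fingers close. It gives the time, the measured TCP pose, the force, the opening and the grip force at its end, in the units of the state.
- bot.get_obs(): the state, without advancing time (a new reading comes with each control period).
- bot.camera(name): name is "scene" or "top" or "wrist"; returns a dict with "color" (384x512x3 uint8, red, green, blue), "camera_matrix" (3x3 intrinsics, pixels), "D" ([k1, k2, p1, p2, k3] as OpenCV has them; the pictures are not rectified), "R" (3x3) and "t" (3): a world point X has camera coordinates R X + t. Camera axes: x right, y down, z forward; pixel columns grow to the right and rows downward; lengths in m; the calibration is good to about 2 mm. A picture is of the moment at which its call begins. There is no depth.
- bot.job_done(): hands the job in; it is judged then, once.
Trained networks look in the newest picture that a camera, given by its name, has taken for a name from the list of things; names that differ only in an ending like _2 or _b are one class to them, and where a whole thing is asked for, a point or a joint stands for the part that bears it (a point fixed in the world has none). Each returns a list of dicts, best first, with "p" (0 to 1); they miss things now and then, are a little off and sometimes report something else, mostly with a low value. They report only what shows in the picture. A call takes as long as a camera call. They do not tell look-alikes from the thing itself.
- bot.boxes_of(camera, query): "extent" ([left, top, right, bottom] in pixels, round what is visible of it).
- bot.trace(camera, query): "region" (384x512 bool, what is visible of it) and "extent" ([left, top, right, bottom] in pixels, round what is visible of it).
- bot.landmark_of(camera, query): "pixel" ([column, row] in pixels: a listed point, or the origin of a listed thing).
The state is a dict: "time": time; "q": joint angles; "qd": joint speeds; "joint_efforts": joint torques, N m; "ee_pos": TCP position; "tcp_rot": TCP orientation; "wrist_force": force on the tool from outside, world axes, zero at the start; "torque": the same for the moment, N m; "opening": finger opening in m; "grasp_force": force on a finger pad.
Only numpy, scipy, OpenCV 4.12 (cv2) and the standard library are available. Lean on these libraries where they do the work, as an engineer would, in place of code of your own. Each camera call takes 0.05 s, during which the arm holds its last target. There are 200 camera calls.

## Task

Tidy the prep table: stand the two spice jars that are at the front of the table upright in the two-bay jar rack, one in each bay; lay the peeler and the marker pen flat in the long low tray; and put the wing bolt in the round dish. Leave the kitchen timer and the tall grey cup where they are.

Things in the scene. Friction and masses are not known exactly. Their poses are not given: they have to be found in the camera images.
- jar_a: spice jar with a red lid, round, 45 mm in diameter and 106 mm tall, about 0.1 kg, standing upright at the front of the table; origin at the centre of its underside, z up. (Similar jars at the back of the table belong there.)
- jar_b: spice jar with a yellow-brown lid, round, 42 mm in diameter and 106 mm tall, about 0.1 kg, standing upright at the front of the table; origin at the centre of its underside, z up
- wing_bolt: T-shaped steel clamp bolt, 59 mm long (along y), lying flat, 60 g: round shank 12 mm thick, its axis about 8 mm above the table, from y = -18 to +24 mm; a cross bar (the wing), 50 mm long along x, closes the +y end, and a head 20 x 12 mm, 16 mm high, the -y end; origin under the middle of the shank, z up
- peeler: vegetable peeler lying flat, 170 mm long (along x), 80 g: yellow-brown handle 25 mm wide (along y) and 17 mm high from x = -85 to +20 mm, and a metal blade 14 mm wide and 6 mm high at the +x end, which rests slightly raised (0.07 rad); origin at the middle of its length, on its underside; grip the handle near the point of balance, about x = -20 mm
- marker: round marker pen, 135 mm long (along its y axis) and about 16 mm thick, 20 g; origin at the middle of its length, on its underside at the start; it may roll
- jar_rack: fixed steel rack: a box 80 (x) x 150 (y) mm, 53 mm high, open at the top, with one wall across the middle making two bays side by side along y, each 72 (x) x 69 (y) mm inside, their centres at y = +36.5 and -36.5 mm; walls 4 mm, rounded rim 6 mm thick, floor 4 mm; origin at the centre of its underside, z up
- tool_tray: fixed low steel tray, 146 (x) x 236 (y) mm outside, 140 x 230 mm inside, walls up to 28 mm, floor 3 mm thick; origin at the centre of its underside, z up
- dish: fixed round shallow steel dish, 136 mm across the rim, 22 mm high, floor 4 mm thick and about 105 mm across; origin at the centre of its underside, z up
- timer: kitchen timer, a white block with a red dial, 62 x 66 x 66 mm, standing loose behind the work: leave it alone; origin at the centre of its underside
- cup: tall grey round cup with red contents, 103 mm across, 100 mm tall, standing loose behind the work, in front of the row at the back: leave it alone; origin at the centre of its underside
Mind the look-alikes: they are no part of the job. What is meant by the wing_bolt is not green, and is the smaller of those in its own colour.

How it is judged:
By the outcome, as a careful person would: the job done as asked, in the order asked, and still so for the second after the job is handed in, with the robot touching nothing.
It also fails if it takes over 131 s, if anything falls off the work surface, if the arm or the gripper's body presses on something with over 40 N, if the wrist force passes 120 N, or if a joint passes its speed limit or range.

## Working session

There is one attempt and no reset: what is moved stays moved. The work goes in short steps, Python scripts to look and compute and a tool call to move; the robot and the scene stay as the last step left them, time stands still between calls to the robot, and variables do not carry over. Pictures are saved under pics/ and viewed, at most 14 in all, crops included, and the job is handed in when it is done.

Besides the shell and the picture viewer there is one more tool, called after "Call:" as name(argument=value, ...), one argument or row to a line, values as JSON. send_rows: Moves the arm, as the interface text tells. Its arguments: {"type":"object","properties":{"moves":{"type":"array"},"squeeze":{"type":"number"}},"required":["moves"]}

```bash
mkdir -p pics; cat > h.py <<'E'
import numpy as np, cv2
from workcell import bot
def ray(c,px):
    p=cv2.undistortPoints(np.array([[px]],float),np.array(c["camera_matrix"]),np.array(c["D"]))[0,0]
    R=np.array(c["R"]);t=np.array(c["t"]);d=R.T@np.array([p[0],p[1],1]);return -R.T@t,d
def at(c,px,z=0.):
    o,d=ray(c,px);return (o+d*(z-o[2])/d[2]).round(4)
def proj(c,X):
    R=np.array(c["R"]);return cv2.projectPoints(np.array(X,float).reshape(-1,1,3),cv2.Rodrigues(R)[0],np.array(c["t"],float),np.array(c["camera_matrix"]),np.array(c["D"]))[0][:,0]
def save(im,n,s=1.5):
    cv2.imwrite("pics/"+n+".png",cv2.resize(im[...,::-1],None,fx=s,fy=s,interpolation=cv2.INTER_CUBIC))
E
python3 - <<'E'
from h import *
Q=["jar_a","jar_b","wing_bolt","peeler","marker","jar_rack","tool_tray","dish","timer","cup"]
for n in ["scene","top"]:
    c=bot.camera(n);save(c["color"],n+"0")
    o,_=ray(c,[256,192]);print(n,o.round(3))
    for q in Q:
        for l in bot.landmark_of(n,q)[:5]:
            if l["p"]>.2: print(q,round(l["p"],2),np.round(l["pixel"]),at(c,l["pixel"]))
print(bot.get_obs())
E
```

```text
scene [0.516 0.62  1.103]
jar_a 0.88 [281. 202.] [0.4969 0.0149 0.    ]
jar_a 0.87 [295. 263.] [0.4537 0.1902 0.    ]
jar_b 0.88 [281. 202.] [0.4969 0.0149 0.    ]
jar_b 0.87 [295. 263.] [0.4537 0.1902 0.    ]
wing_bolt 0.77 [321. 193.] [ 0.3878 -0.0239  0.    ]
wing_bolt 0.54 [335. 143.] [ 0.3466 -0.1997  0.    ]
wing_bolt 0.44 [298. 153.] [ 0.4556 -0.1557  0.    ]
peeler 0.49 [316. 115.] [ 0.404  -0.3041  0.    ]
marker 0.55 [311. 323.] [0.4097 0.3423 0.    ]
jar_rack 0.91 [227. 293.] [0.6206 0.2813 0.    ]
tool_tray 0.66 [284. 202.] [0.489  0.0125 0.    ]
dish 0.6 [225. 204.] [0.6519 0.0292 0.    ]
timer 0.57 [172. 220.] [0.7914 0.0888 0.    ]
cup 0.6 [182. 153.] [ 0.7973 -0.1327  0.    ]
top [ 0.364 -0.014  1.233]
jar_a 0.76 [251. 214.] [0.4995 0.0165 0.    ]
jar_a 0.55 [201. 228.] [0.4524 0.1861 0.    ]
jar_b 0.76 [251. 214.] [0.4995 0.0165 0.    ]
jar_b 0.55 [201. 228.] [0.4524 0.1861 0.    ]
wing_bolt 0.49 [268. 249.] [ 0.3817 -0.0421  0.    ]
wing_bolt 0.41 [305. 230.] [ 0.4443 -0.1692  0.    ]
wing_bolt 0.38 [316. 258.] [ 0.3509 -0.2064  0.    ]
peeler 0.8 [350. 240.] [ 0.41
[... 322 characters left out ...]
 128.] [ 0.8091 -0.1267  0.    ]
{'time': 1.1, 'q': array([ 6.74368706e+01,  4.97671572e+00,  1.00759956e+01,  9.50997629e+01,
       -3.06554015e-05,  9.00011274e+01]), 'qd': array([-0.04621234,  0.01632777,  0.06000586,  0.01522354,  0.01732436,
       -0.04422422]), 'joint_efforts': array([-5.07742352e-04, -5.20116520e+01,  4.64863551e+01,  1.84795601e-03,
       -7.52986989e-05,  1.12361423e-05]), 'ee_pos': array([0.21102751, 0.5078816 , 0.23128523]), 'tcp_rot': array([-1.79999517e+02,  3.06649064e-05,  1.57435743e+02]), 'wrist_force': array([0.3298292 , 0.27317633, 0.65970121]), 'torque': array([-0.02876644, -0.04295682, -0.01396287]), 'grasp_force': 0.0, 'opening': 0.08526427402206399}
```

View pics/top0.png

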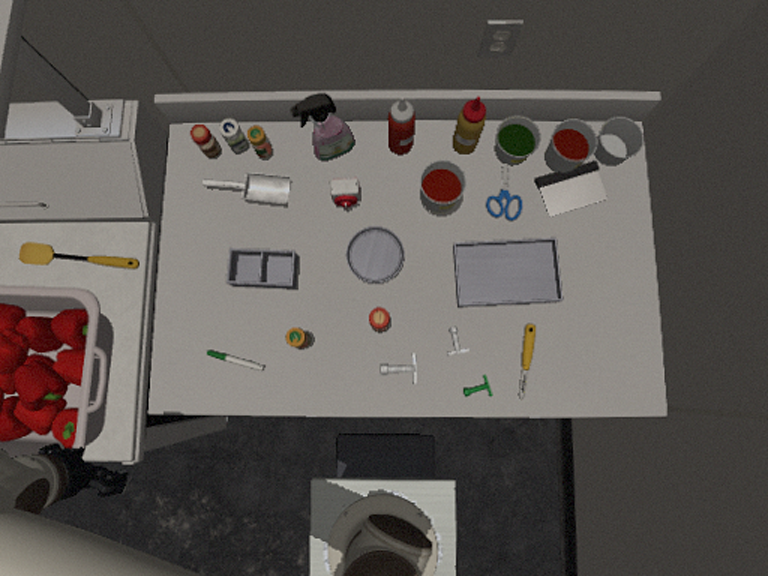

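View pics/scene0.png

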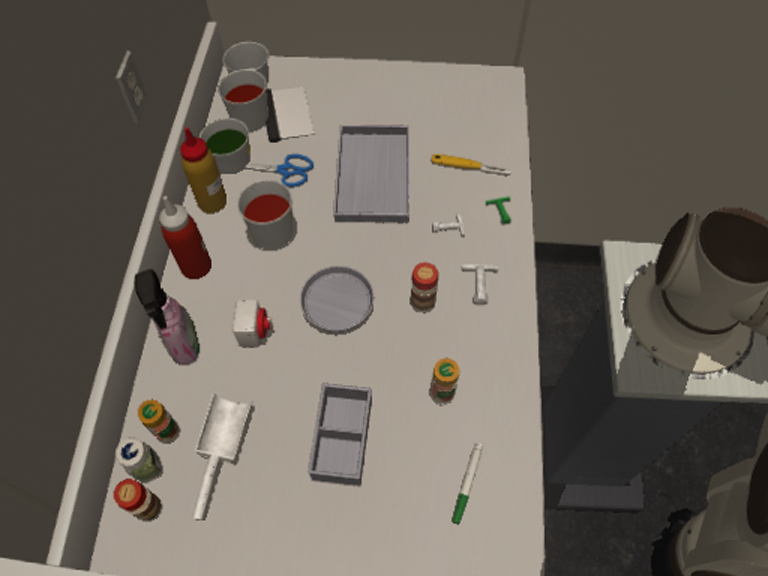

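The wing-bolt candidates in the top picture (512-px coordinates) are a large steel one at (268,247), a small steel one at (305,228) and a green one at (320,257). I choose the small steel one. The front jars are red (252,213) and yellow-brown (198,226). The orange-handled peeler is at (351,240), the spatula at (55,172) is off the table, and the marker is at (157,240).

```bash
cat > fit.py <<'E'
from h import *
from scipy.optimize import minimize
def box(x0,x1,y0,y1,z0,z1): return np.array([[x,y,z] for x in(x0,x1) for y in(y0,y1) for z in(z0,z1)])
def cyl(r,h,r2=None):
    a=np.linspace(0,2*np.pi,40,endpoint=False);r2=r2 or r
    return np.r_[np.c_[r2*np.cos(a),r2*np.sin(a),0*a],np.c_[r*np.cos(a),r*np.sin(a),0*a+h]]
M={"jar_a":[cyl(.0225,.106)],"jar_b":[cyl(.021,.106)],"jar_rack":[box(-.04,.04,-.075,.075,0,.053)],
"tool_tray":[box(-.073,.073,-.118,.118,0,.028)],"dish":[cyl(.068,.022,.0545)],
"marker":[box(-.007,.007,-.0675,.0675,.001,.015)],
"peeler":[box(-.085,.02,-.0125,.0125,0,.017),box(.02,.085,-.007,.007,.003,.009)],
"wing_bolt":[box(-.006,.006,-.018,.024,.002,.014),box(-.025,.025,.024,.034,.002,.014),box(-.01,.01,-.025,-.018,0,.016)],
"cup":[cyl(.0515,.1)],"timer":[box(-.031,.031,-.033,.033,0,.066)]}
S=4
def render(c,n,p):
    cs,sn=np.cos(p[2]),np.sin(p[2]);R=np.array([[cs,-sn,0],[sn,cs,0],[0,0,1]])
    im=np.zeros((384*S,512*S),np.uint8)
    for P in M[n]:
        u=proj(c,P@R.T+[p[0],p[1],0]);h=cv2.convexHull(((u+.5)*S*16).astype(np.int32))
        cv2.fillConvexPoly(im,h,255,shift=4)
    return cv2.resize(im,(512,384),interpolation=cv2.INTER_AREA)/255.
def near(cam,c,n,xy,tol=.05):
    best=None
    for m in bot.trace(cam,n):
        r=m["region"]
        if r.sum()<8: continue
        v,u=np.nonzero(r);w=at(c,[u.mean(),v.mean()],.05 if n[:3]=="jar" else 0.01)
        d=np.hypot(*(w[:2]-xy))
        if d<tol and(best is None or m["p"]>best[0]): best=(m["p"],r)
    return best
def fit(cams,n,xy,yaws=(0,)):
    ms=[(c,)+b for k,c in cams.items() if (b:=near(k,c,n,xy))]
    if not ms: return None
    def cost(p):
        s=0
        for c,_,r in ms:
            q=render(c,n,p);s+=1-np.minimum(q,r).sum()/np.maximum(q,r).sum()
        return s/len(ms)
    best=None
    for y in yaws:
        x0=np.array([xy[0],xy[1],np.radians(y)])
        s=minimize(cost,x0,method="Nelder-Mead",options=dict(initial_simplex=x0+np.array([[0,0,0],[.012,0,0],[0,.012,0],[0,0,.3]]),maxfev=110))
        if best is None or s.fun<best.fun: best=s
    return [round(m[1],2) for m in ms],best.x[:2].round(4),round(np.degrees(best.x[2]),1),round(best.fun,3)
E
python3 - <<'E'
from fit import *
cams={k:bot.camera(k) for k in("scene","top")}
for n,xy,ys in [("jar_a",(.498,.016),(0,)),("jar_b",(.453,.188),(0,)),("jar_rack",(.62,.275),(0,)),("tool_tray",(.607,-.284),(0,)),("dish",(.651,.024),(0,)),
 ("peeler",(.41,-.32),(170,190)),("marker",(.40,.34),(-20,20,160,200)),("wing_bolt",(.45,-.163),(0,90,180,270))]:
    print(n,fit(cams,n,np.array(xy),ys))
save(cams["top"]["color"][205:280,250:370],"bolts",5)
E
```

```text
jar_a ([0.67], array([0.4963, 0.0102]), np.float64(14.8), np.float64(0.097))
jar_b ([0.98], array([0.4554, 0.1877]), np.float64(10.4), np.float64(0.064))
jar_rack ([0.94], array([0.619, 0.279]), np.float64(-0.3), np.float64(0.034))
tool_tray ([0.75, 0.96], array([ 0.6127, -0.2818]), np.float64(3.0), np.float64(0.037))
dish ([0.68, 0.8], array([0.6552, 0.0211]), np.float64(8.3), np.float64(0.059))
peeler ([0.6, 0.74], array([ 0.4118, -0.3201]), np.float64(170.8), np.float64(0.299))
marker ([0.81, 0.61], array([0.4098, 0.3388]), np.float64(-14.8), np.float64(0.164))
wing_bolt ([0.47], array([ 0.4615, -0.1614]), np.float64(102.6), np.float64(0.33))
```

View pics/bolts.png

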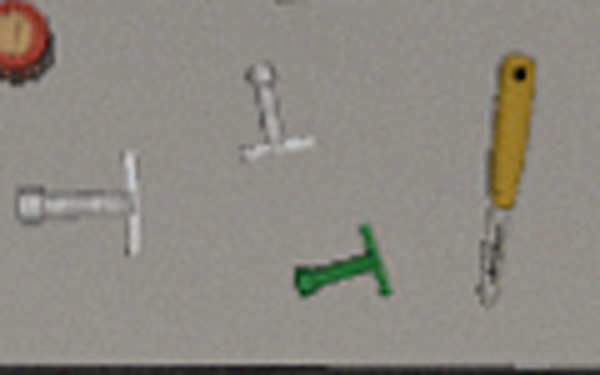

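Small steel bolt confirmed at about (304,227). The large steel one and the green one are the look-alikes. The peeler's blade points toward the robot. Next I move above jar_a.

Call:
send_rows(
  moves=[0.57,-0.98,0,0,0,-0.4,-1,0.57,-0.98,0,0,0,-0.4,-1,0.57,-0.98,0,0,0,-0.4,-1,0.57,-0.98,0,0,0,-0.4,-1,0.57,-0.98,0,0,0,-0.4,-1,0.57,-0.98,0,0,0,-0.4,-1,0.57,-0.98,0,0,0,-0.4,-1,0.57,-0.98,0,0,0,-0.4,-1],
  squeeze=30,
)

```text
time: 3.0
ee_pos: [0.3254, 0.3111, 0.2314]
tcp_rot: [180.0, 0.0, 129.8]
wrist_force: [0.1, 0.6, -0.7]
opening: 0.0851
grasp_force: 0.0
```

Call:
send_rows(
  moves=[0.57,-0.98,0,0,0,-0.4,-1,0.57,-0.98,0,0,0,-0.4,-1,0.57,-0.98,0,0,0,-0.4,-1,0.57,-0.98,0,0,0,-0.4,-1,0.57,-0.98,0,0,0,-0.4,-1,0.57,-0.98,0,0,0,-0.4,-1,0.57,-0.98,0,0,0,-0.4,-1,0.57,-0.98,0,0,0,-0.4,-1],
)

```text
time: 4.0
ee_pos: [0.4394, 0.115, 0.2314]
tcp_rot: [180.0, -0.0, 102.3]
wrist_force: [-0.2, 0.5, 0.3]
opening: 0.0854
grasp_force: 0.0
```

Call:
send_rows(
  moves=[0.57,-0.98,0,0,0,-0.4,-1,0.57,-0.98,0,0,0,-0.4,-1,0.57,-0.98,0,0,0,-0.4,-1,0.57,-0.98,0,0,0,-0.24,-1,0,0,0,0,0,0,-1],
)

```text
time: 4.62
ee_pos: [0.4965, 0.0167, 0.2309]
tcp_rot: [-180.0, 0.0, 89.9]
wrist_force: [-0.3, -0.4, -0.6]
opening: 0.0855
grasp_force: 0.0
```

```bash
python3 - <<'E'
from fit import *
c=bot.camera("wrist");save(c["color"],"w1",1.2);s=bot.get_obs();print(s["time"],s["ee_pos"],s["tcp_rot"])
for q in("jar_a","wing_bolt"):
  for l in bot.landmark_of("wrist",q)[:3]: print(q,round(l["p"],2),np.round(l["pixel"]),at(c,l["pixel"]))
print(ray(c,[256,192]), proj(c,[[.497,.014,.106],[.497,.014,0]]))
# lids by colour in fixed cameras
for k in("scene","top"):
    c=bot.camera(k);h=cv2.cvtColor(c["color"],cv2.COLOR_RGB2HSV)
    for n,xy in(("a",(.497,.014)),("b",(.4545,.188))):
        u=proj(c,[[*xy,.106]])[0]; print(k,n,u.round(1))
    for q in("jar_a","marker","peeler","wing_bolt","jar_rack"):
        for m in bot.trace(k,q)[:4]:
            v,u=np.nonzero(m["region"]); print(k,q,round(m["p"],2),m["extent"],u.mean().round(1),v.mean().round(1))
E
```

```text
4.675 [0.49606363 0.01748763 0.23106272] [-1.79964456e+02 -8.41899840e-03  8.99961646e+01]
jar_a 0.97 [259. 161.] [0.5022 0.0129 0.    ]
jar_a 0.61 [219.  22.] [0.4543 0.1806 0.    ]
wing_bolt 0.96 [178. 195.] [ 0.3898 -0.035   0.    ]
wing_bolt 0.7 [229. 272.] [ 0.4572 -0.1596  0.    ]
wing_bolt 0.67 [163. 298.] [ 0.3492 -0.2086  0.    ]
(array([0.49623655, 0.09563823, 0.37367959]), array([ 0.00469201, -0.32041639, -0.94733421])) [[255.42785826 183.38751628]
 [255.1917043  160.17077346]]
scene a [283.  182.3]
scene b [297.7 246.2]
scene jar_a 0.92 [290.3, 238.0, 307.8, 268.8] 295.9 253.6
scene jar_a 0.71 [274.3, 176.8, 295.3, 210.1] 282.5 191.1
scene jar_a 0.7 [289.8, 151.9, 307.7, 155.0] 297.0 149.9
scene jar_a 0.44 [222.7, 80.3, 277.0, 146.8] 244.7 113.0
scene marker 0.73 [305.1, 295.8, 320.2, 352.8] 311.1 322.0
scene wing_bolt 0.82 [310.9, 174.3, 330.9, 202.8] 319.9 186.6
scene wing_bolt 0.59 [287.9, 148.0, 306.3, 156.2] 295.9 149.9
scene wing_bolt 0.49 [311.6, 106.1, 337.7, 116.2] 319.5 110.7
scene jar_rack 0.82 [205.3, 256.2, 249.5, 324.2] 226.8 289.5
scene jar_rack 0.21 [153.4, 200.9, 183.2, 233.1] 166.4 215.0
top a [250.6 211.1]
top b [195.4 224.4]
top jar_a 0.74 [188.2, 218.4, 205.7, 235.5] 199.1 225.1
top jar_a 0.63 [137.3, 234.0, 174.8, 249.0] 157.0 239.8
top marker 0.46 [138.3, 237.5, 173.7, 248.3] 158.6 240.3
top wing_bolt 0.56 [298.2, 217.0, 306.2, 235.9] 303.4 226.4
top wing_bolt 0.39 [307.5, 251.0, 328.2, 264.8] 319.1 258.1
top jar_rack 0.64 [154.1, 168.1, 200.2, 192.0] 174.8 178.2
```

View pics/w1.png

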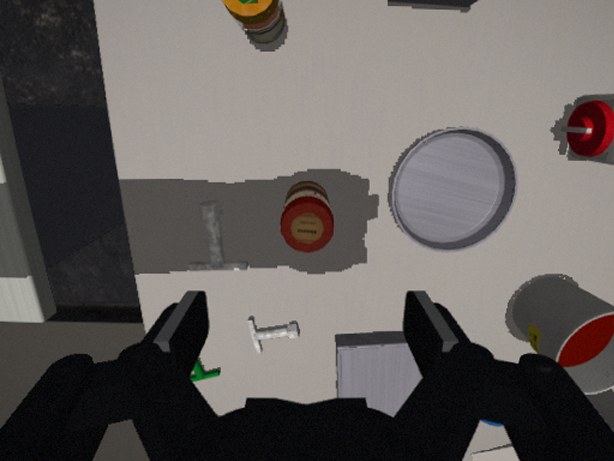

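Wrist view: the jar_a lid is at (256,185) px and projects to about (0.4975, 0.0125). The small bolt is at (229,275) and the large one at (178,195). Next I descend and grasp.

Call:
send_rows(
  moves=[0.06,-0.2,-0.8,0,0,0,-1,0,0,-0.86,0,0,0,-1,0,0,-0.86,0,0,0,-1,0,0,-0.86,0,0,0,-1,0,0,-0.86,0,0,0,-1,0,0,-0.86,0,0,0,-1,0,0,-0.86,0,0,0,-1,0,0,-0.86,0,0,0,-1],
)

```text
time: 6.38
ee_pos: [0.4975, 0.0129, 0.0601]
tcp_rot: [180.0, 0.0, 90.1]
wrist_force: [0.2, 0.3, 0.5]
opening: 0.0856
grasp_force: 0.0
```

Call:
send_rows(
  moves=[0,0,0,0,0,0,-1,0,0,0,0,0,0,1,0,0,0,0,0,0,1,0,0,0,0,0,0,1,0,0,0,0,0,0,1,0,0,0,0,0,0,1],
)

```text
time: 7.12
ee_pos: [0.4981, 0.0129, 0.0619]
tcp_rot: [179.9, -0.0, 90.1]
wrist_force: [-1.4, -0.6, 6.2]
opening: 0.0439
grasp_force: 30.1
```

```bash
python3 - <<'E'
from fit import *
cams={k:bot.camera(k) for k in("scene","top")}
for n,xy,ys in [("jar_rack",(.62,.275),(0,)),("jar_b",(.4545,.188),(0,))]:
    print(n,fit(cams,n,np.array(xy),ys))
    print(fit({"top":cams["top"]},n,np.array(xy),ys))
E
```

```text
jar_rack ([0.76, 0.66], array([0.6184, 0.2795]), np.float64(-2.6), np.float64(0.054))
([0.66], array([0.6184, 0.2784]), np.float64(-2.6), np.float64(0.065))
jar_b ([0.58, 0.57], array([0.4558, 0.1858]), np.float64(7.6), np.float64(0.092))
([0.57], array([0.4557, 0.1837]), np.float64(13.0), np.float64(0.107))
```

Call:
send_rows(
  moves=[0,0,1,0,0,0,1,0,0,1,0,0,0,1,0,0,1,0,0,0,1,0.38,0.9,1,0,0,0,1,0.38,0.94,0,0,0,0,1,0.38,0.94,0,0,0,0,1,0.38,0.94,0,0,0,0,1,0.38,0.94,0,0,0,0,1],
)

```text
time: 8.52
ee_pos: [0.5452, 0.1302, 0.1606]
tcp_rot: [-180.0, 0.0, 90.1]
wrist_force: [0.3, -0.2, -2.1]
opening: 0.0436
grasp_force: 31.1
```

Call:
send_rows(
  moves=[0.38,0.94,0,0,0,0,1,0.38,0.94,0,0,0,0,1,0.38,0.94,0,0,0,0,1,0.38,0.94,0,0,0,0,1,0.38,0.94,0,0,0,0,1,0.38,0.94,0,0,0,0,1,0.38,0.94,0,0,0,0,1,0.33,0.9,0,0,0,0,1],
)

```text
time: 9.52
ee_pos: [0.62, 0.3172, 0.1603]
tcp_rot: [-180.0, 0.0, 90.1]
wrist_force: [0.7, 0.7, -1.7]
opening: 0.0437
grasp_force: 31.1
```

```bash
python3 - <<'E'
from fit import *
c=bot.camera("wrist");save(c["color"],"w2",1.2);s=bot.get_obs();print(s["time"],s["ee_pos"],s["tcp_rot"],s["opening"])
c=bot.camera("scene");save(c["color"][210:330,150:300],"s2",4)
E
```

```text
9.575 [0.62027842 0.31957429 0.1596287 ] [-1.79965719e+02 -3.68305367e-02  9.01373098e+01] 0.04372582881896792
```

View pics/w2.png

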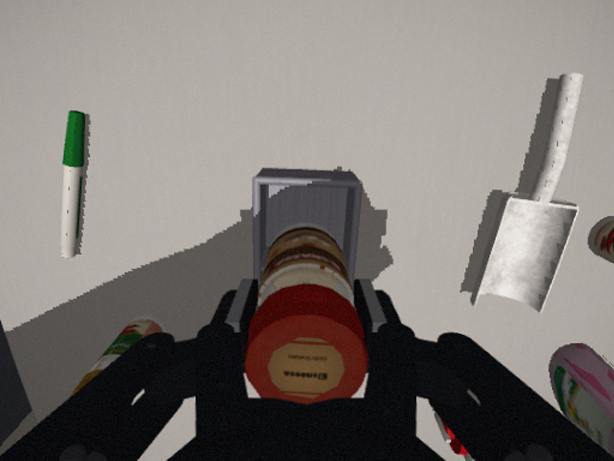

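The jar hangs straight over the left bay. The rack's rim spans columns 211–302 px (image scaled back), so it is centred under the gripper. Next I lower it.

Call:
send_rows(
  moves=[0,-0.1,-0.8,0,0,0,1,0,0,-0.8,0,0,0,1,0,0,-0.8,0,0,0,1,0,0,-0.8,0,0,0,1,0,0,-0.3,0,0,0,1,0,0,-0.2,0,0,0,1,0,0,0,0,0,0,1],
)

```text
time: 10.5
ee_pos: [0.6199, 0.3138, 0.0686]
tcp_rot: [180.0, -0.0, 90.1]
wrist_force: [-1.0, -0.1, -0.6]
opening: 0.0436
grasp_force: 31.2
```

Call:
send_rows(
  moves=[0,0,-0.1,0,0,0,1,0,0,0,0,0,0,1],
)

```text
time: 10.75
ee_pos: [0.6199, 0.314, 0.0661]
tcp_rot: [180.0, -0.0, 90.1]
wrist_force: [-0.1, 1.2, -1.5]
opening: 0.044
grasp_force: 31.2
```

Call:
send_rows(
  moves=[0,0,0,0,0,0,0.2,0,0,0,0,0,0,-0.3,0,0,0,0,0,0,-0.6,0,0,0,0,0,0,-0.6,0,0,0.8,0,0,0,-0.6,0,0,1,0,0,0,-0.6,0,0,1,0,0,0,-0.6,0,0,1,0,0,0,-1],
)

```text
time: 11.75
ee_pos: [0.6199, 0.314, 0.1635]
tcp_rot: [179.9, -0.0, 90.1]
wrist_force: [1.0, -0.0, 0.9]
opening: 0.084
grasp_force: 0.0
```

Call:
send_rows(
  moves=[-0.94,-0.73,0.2,0,0,0,-1,-0.94,-0.73,0.2,0,0,0,-1,-0.94,-0.73,0.2,0,0,0,-1,-0.94,-0.73,0,0,0,0,-1,-0.94,-0.73,0,0,0,0,-1,-0.94,-0.73,0,0,0,0,-1,-0.94,-0.73,0,0,0,0,-1,0,0,0,0,0,0,-1],
)

```text
time: 12.75
ee_pos: [0.4547, 0.1855, 0.178]
tcp_rot: [179.9, -0.1, 90.0]
wrist_force: [0.7, -0.5, 0.3]
opening: 0.0853
grasp_force: 0.0
```

```bash
python3 - <<'E'
from fit import *
c=bot.camera("wrist");s=bot.get_obs();print(s["time"],s["ee_pos"],s["tcp_rot"])
print(fit({"wrist":c},"jar_b",np.array((.4555,.187))))
print(proj(c,[[.4555,.187,.106]]))
cv2.circle(c["color"],tuple(int(x) for x in proj(c,[[.4555,.187,.106]])[0].round()),2,(0,0,255),-1)
t=bot.camera("top")["color"][150:250,130:270]
t=cv2.resize(t,(512,366));save(np.vstack([c["color"],t]),"w3",.8)
E
```

```text
12.8 [0.45550706 0.1861272  0.17765716] [ 1.79848236e+02 -6.42589484e-02  9.00335288e+01]
([0.78], array([0.4554, 0.1843]), np.float64(11.7), np.float64(0.046))
[[255.6968249  197.85263049]]
```

View pics/w3.png

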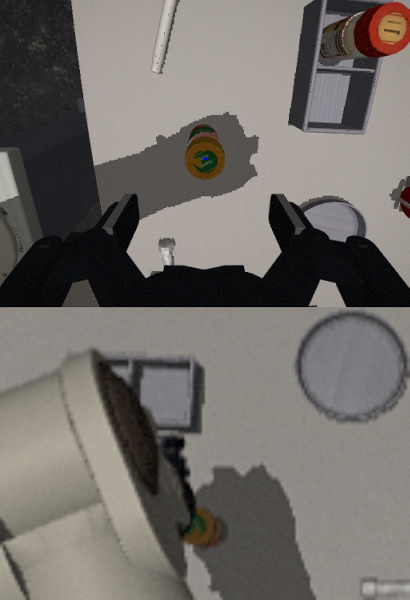

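jar_a stands upright in its bay. The projected blue dot sits on jar_b's lid, so jar_b is at (0.4555, 0.185).

Call:
send_rows(
  moves=[0,-0.05,-0.8,0,0,0,-1,0,0,-0.8,0,0,0,-1,0,0,-0.8,0,0,0,-1,0,0,-0.8,0,0,0,-1,0,0,-0.8,0,0,0,-1,0,0,-0.7,0,0,0,-1,0,0,0,0,0,0,-1,0,0,0,0,0,0,1],
)

```text
time: 13.9
ee_pos: [0.4557, 0.1851, 0.0589]
tcp_rot: [180.0, -0.0, 90.1]
wrist_force: [0.1, -0.2, 0.2]
opening: 0.0695
grasp_force: 0.0
```

Call:
send_rows(
  moves=[0,0,0,0,0,0,1,0,0,0,0,0,0,1,0,0,0,0,0,0,1,0,0,0,0,0,0,1],
)

```text
time: 14.4
ee_pos: [0.4558, 0.1851, 0.0592]
tcp_rot: [179.9, -0.0, 90.1]
wrist_force: [-0.1, 0.1, 5.9]
opening: 0.0408
grasp_force: 30.3
```

Call:
send_rows(
  moves=[0,0,1,0,0,0,1,0,0,1,0,0,0,1,0,0,1,0,0,0,1,0,0,1,0,0,0,1,0.92,0.33,0,0,0,0,1,0.92,0.33,0,0,0,0,1,0.92,0.33,0,0,0,0,1,0.92,0.33,0,0,0,0,1],
)

```text
time: 15.4
ee_pos: [0.5478, 0.2181, 0.1578]
tcp_rot: [-180.0, 0.0, 90.1]
wrist_force: [-0.1, -0.8, -1.5]
opening: 0.0405
grasp_force: 30.8
```

Call:
send_rows(
  moves=[0.92,0.33,0,0,0,0,1,0.92,0.33,0,0,0,0,1,0.92,0.33,0,0,0,0,1,0,0,0,0,0,0,1],
)

```text
time: 15.9
ee_pos: [0.6168, 0.2428, 0.1568]
tcp_rot: [-179.9, 0.0, 90.1]
wrist_force: [-0.3, -1.4, -0.7]
opening: 0.0404
grasp_force: 30.9
```

```bash
python3 - <<'E'
from fit import *
c=bot.camera("wrist");s=bot.get_obs();print(s["time"],s["ee_pos"],s["tcp_rot"],s["opening"])
save(c["color"],"w4",1)
E
```

```text
15.95 [0.61613487 0.24256759 0.15718735] [-1.79899835e+02  3.94441803e-02  9.00530928e+01] 0.040773912867755606
```

View pics/w4.png

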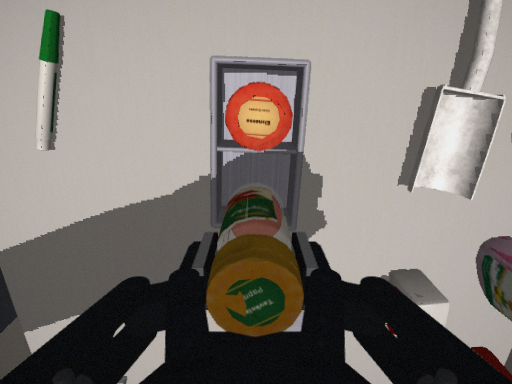

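jar_a is centred in the far bay at (258,115), and jar_b hangs straight over the near bay. Next I lower jar_b.

Call:
send_rows(
  moves=[0,0,-0.8,0,0,0,1,0,0,-0.8,0,0,0,1,0,0,-0.8,0,0,0,1,0,0,-0.8,0,0,0,1,0,0,-0.3,0,0,0,1,0,0,-0.2,0,0,0,1,0,0,0,0,0,0,1],
)

```text
time: 16.82
ee_pos: [0.6163, 0.2426, 0.0662]
tcp_rot: [180.0, -0.0, 90.1]
wrist_force: [-0.6, 0.3, -1.0]
opening: 0.0407
grasp_force: 30.9
```

Call:
send_rows(
  moves=[0,0,0,0,0,0,0.2,0,0,0,0,0,0,-0.3,0,0,0,0,0,0,-0.6,0,0,0,0,0,0,-0.6,0,0,0.8,0,0,0,-0.6,0,0,1,0,0,0,-0.6,0,0,1,0,0,0,-0.6,0,0,1,0,0,0,-1],
)

```text
time: 17.82
ee_pos: [0.6164, 0.2427, 0.1634]
tcp_rot: [179.9, -0.0, 90.1]
wrist_force: [1.1, 0.3, -0.3]
opening: 0.0836
grasp_force: 0.0
```

Next, the peeler.

Call:
send_rows(
  moves=[-0.32,-0.98,0.1,0,0,-0.5,-1,-0.32,-0.98,0.1,0,0,-0.5,-1,-0.32,-0.98,0.1,0,0,-0.5,-1,-0.32,-0.98,0.1,0,0,-0.5,-1,-0.32,-0.98,0.1,0,0,-0.5,-1,-0.32,-0.98,0.1,0,0,-0.5,-1,-0.32,-0.98,0,0,0,-0.5,-1,-0.32,-0.98,0,0,0,-0.5,-1],
)

```text
time: 18.82
ee_pos: [0.5522, 0.0459, 0.1776]
tcp_rot: [179.9, -0.1, 55.5]
wrist_force: [0.6, 0.5, -0.0]
opening: 0.0851
grasp_force: 0.0
```

Call:
send_rows(
  moves=[-0.32,-0.98,0,0,0,-0.5,-1,-0.32,-0.98,0,0,0,-0.5,-1,-0.32,-0.98,0,0,0,-0.5,-1,-0.32,-0.98,0,0,0,-0.5,-1,-0.32,-0.98,0,0,0,-0.5,-1,-0.32,-0.98,0,0,0,-0.5,-1,-0.32,-0.98,0,0,0,-0.5,-1,-0.32,-0.98,0,0,0,-0.5,-1],
)

```text
time: 19.82
ee_pos: [0.4881, -0.1502, 0.1776]
tcp_rot: [179.9, -0.1, 21.2]
wrist_force: [0.5, -0.4, 0.7]
opening: 0.0856
grasp_force: 0.0
```

Call:
send_rows(
  moves=[-0.32,-0.98,0,0,0,-0.5,-1,-0.32,-0.98,0,0,0,-0.5,-1,-0.32,-0.98,0,0,0,-0.5,-1,-0.32,-0.98,0,0,0,-0.5,-1,-0.32,-0.98,0,0,0,-0.5,-1,-0.32,-0.98,0,0,0,-0.5,-1,-0.32,-0.98,0,0,0,-0.5,-1,0,0,0,0,0,0,-1],
)

```text
time: 20.82
ee_pos: [0.4319, -0.3221, 0.1771]
tcp_rot: [180.0, -0.1, -8.9]
wrist_force: [-0.2, 0.2, 0.6]
opening: 0.0854
grasp_force: 0.0
```

```bash
python3 - <<'E'
from fit import *
c=bot.camera("wrist");s=bot.get_obs();print(s["time"],s["ee_pos"],s["tcp_rot"])
xy=np.array((.412,-.321))
f=fit({"wrist":c},"peeler",xy,(165,175));print(f)
h=cv2.cvtColor(c["color"],cv2.COLOR_RGB2HSV)
m=((h[...,0]>10)&(h[...,0]<30)&(h[...,1]>140)&(h[...,2]>60)).astype(np.uint8)
n,l,st,ce=cv2.connectedComponentsWithStats(m)
for i in range(1,n):
    if st[i,4]>300:
        v,u=np.nonzero(l==i);P=np.array([at(c,[a,b],.012)[:2] for a,b in zip(u[::5],v[::5])])
        r=cv2.minAreaRect((P*1000).astype(np.float32));print(r,st[i,:5])
for q in[(f[1][0],f[1][1],np.radians(f[2]))] if f else []:
    e=(render(c,"peeler",q)>.5).astype(np.uint8);cs,_=cv2.findContours(e,0,1);im=c["color"].copy();cv2.drawContours(im,cs,-1,(0,0,255),1);save(im,"w5",1)
b=bot.camera("scene");t=b["color"][240:340,190:320];save(t,"s5",3)
for n,xy in(("wing_bolt",(.455,-.16)),):
    print(fit({"wrist":c},n,np.array(xy),(102,)),fit({"scene":b},n,np.array(xy),(102,)))
E
```

```text
20.875 [ 0.43222159 -0.32125949  0.17697888] [ 1.79979747e+02 -6.02162581e-02 -8.79749437e+00]
([0.87], array([ 0.4104, -0.3231]), np.float64(171.0), np.float64(0.127))
((442.9411315917969, -328.50445556640625), (23.86723518371582, 104.07646179199219), 80.75416564941406) [ 247  112   23   94 1795]
([0.91], array([ 0.4616, -0.163 ]), np.float64(102.0), np.float64(0.301)) None
```

View pics/w5.png

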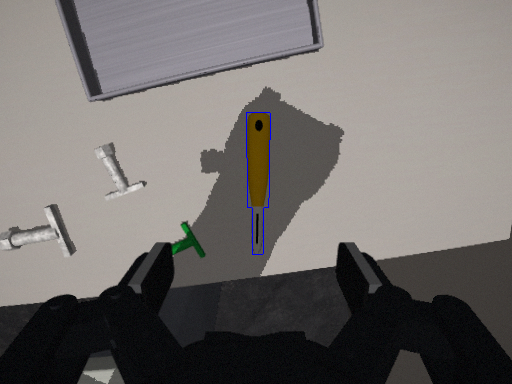

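The peeler fit overlays well: handle (248–270, 112–207 px), blade to (258,254). Next I descend on x = -20 mm of the handle.

Call:
send_rows(
  moves=[-0.08,-0.2,-0.95,0,0,0,-1,0,0,-0.95,0,0,0,-1,0,0,-0.95,0,0,0,-0.6,0,0,-0.95,0,0,0,-0.3,0,0,-0.95,0,0,0,-0.2,0,0,-0.95,0,0,0,-0.2,0,0,-0.95,0,0,0,-0.2,0,0,-0.3,0,0,0,-0.2],
  squeeze=40,
)

```text
time: 22.08
ee_pos: [0.4299, -0.3248, 0.0009]
tcp_rot: [-179.9, 0.1, -8.7]
wrist_force: [0.3, 0.5, -0.1]
opening: 0.0513
grasp_force: 0.0
```

Call:
send_rows(
  moves=[0,0,0,0,0,0,0,0,0,0,0,0,0,1,0,0,0,0,0,0,1,0,0,0,0,0,0,1,0,0,0,0,0,0,1],
)

```text
time: 22.7
ee_pos: [0.4309, -0.3262, 0.0033]
tcp_rot: [180.0, -0.1, -8.8]
wrist_force: [-0.6, 1.9, 6.4]
opening: 0.0208
grasp_force: 39.3
```

Call:
send_rows(
  moves=[0,0,0.5,0,0,0,1,0,0,1,0,0,0,1,0,0,1,0,0,0,1,0,0,0,0,0,0,1],
)

```text
time: 23.2
ee_pos: [0.4313, -0.3267, 0.0671]
tcp_rot: [179.9, -0.2, -8.8]
wrist_force: [0.2, -0.3, -1.2]
opening: 0.0207
grasp_force: 39.4
```

```bash
python3 - <<'E'
from fit import *
c=bot.camera("wrist");s=bot.get_obs();print(s["time"],s["ee_pos"],s["tcp_rot"],s["opening"],s["grasp_force"])
t=bot.camera("scene");save(np.hstack([c["color"][:,100:420],cv2.resize(t["color"][60:190,210:350],(413,384))]),"w6",1)
print(fit({"scene":t,"top":bot.camera("top")},"tool_tray",np.array((.61,-.283))))
E
```

```text
23.25 [ 0.43073732 -0.32624106  0.06552445] [ 1.79947079e+02 -9.56840131e-02 -8.78080353e+00] 0.021028879718793875 39.373649680528615
([0.84, 0.71], array([ 0.613 , -0.2825]), np.float64(3.6), np.float64(0.034))
```

View pics/w6.png

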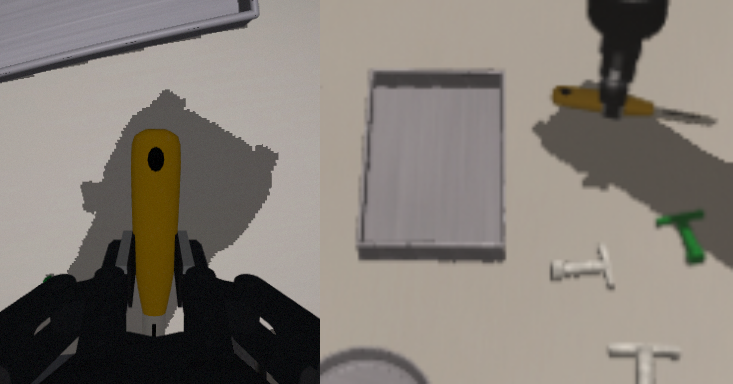

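The peeler is held square by its handle. Next I carry it to the tray.

Call:
send_rows(
  moves=[0.81,0.1,0.3,0,0,-0.9,1,0.81,0.1,0,0,0,-0.9,1,0.81,0.1,0,0,0,-0.9,1,0.81,0.1,0,0,0,-0.9,1,0.81,0.1,0,0,0,-0.9,1,0.81,0.1,0,0,0,-0.9,1,0.81,0.1,0,0,0,-0.9,1,0.81,0.1,0,0,0,-0.9,1],
)

```text
time: 24.45
ee_pos: [0.448, -0.4589, 0.0711]
tcp_rot: [-170.9, 0.4, -49.7]
wrist_force: [0.3, 0.2, -1.4]
opening: 0.021
grasp_force: 39.4
```

Call:
send_rows(
  moves=[0.81,0.1,0,0,0,-0.9,1,0.81,0.1,0,0,0,-0.9,1,0,0,0,0,0,0,1],
)

```text
time: 24.82
ee_pos: [0.4159, -0.505, 0.0711]
tcp_rot: [-167.2, 0.6, -56.0]
wrist_force: [-0.6, -0.6, -0.8]
opening: 0.0211
grasp_force: 39.4
```

```bash
python3 - <<'E'
from fit import *
c=bot.camera("wrist");s=bot.get_obs();print(s["time"],s["ee_pos"],s["tcp_rot"],s["opening"],s["q"].round(0))
t=bot.camera("scene");save(np.hstack([c["color"],cv2.resize(t["color"][60:190,210:350],(413,384))]),"w7",.85)
E
```

```text
24.875 [ 0.41675627 -0.50415448  0.07139722] [-167.21389962    0.56727158  -55.90003002] 0.020595724362336393 [-56.  19.   8.  80.  13. 180.]
```

View pics/w7.png

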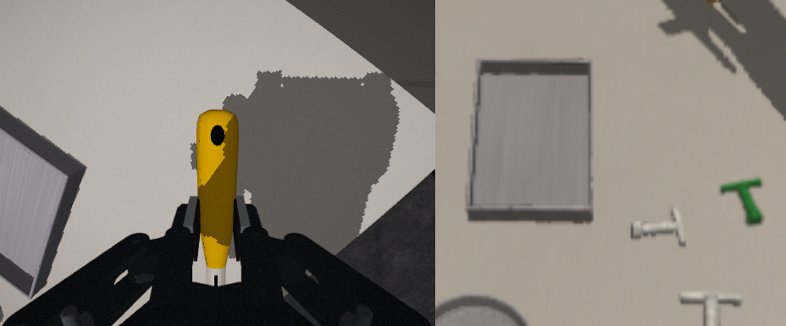

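The joint-6 sign was the opposite of what I assumed and it hit its limit, so the move drifted; the peeler is still held. I'll go the other way round, to tool yaw +93.5.

```bash
cat >> h.py <<'E'
from scipy.spatial.transform import Rotation as Ro
def turn(yaw,s=None):
    s=s or bot.get_obs()
    A=Ro.from_euler("xyz",s["tcp_rot"],degrees=True);B=Ro.from_euler("xyz",[180,0,yaw],degrees=True)
    return (B*A.inv()).as_rotvec()/.15
E
python3 - <<'E'
from h import *
s=bot.get_obs();print(s["time"],s["ee_pos"],s["tcp_rot"],turn(93.5).round(3),((np.array([.632,-.261,.12])-s["ee_pos"])/.025).round(2))
E
```

```text
24.925 [ 0.41740305 -0.50359875  0.07167374] [-167.2143855     0.54896828  -55.82385199] [-1.873 -0.73  17.288] [8.58 9.7  1.93]
```

Call:
send_rows(
  moves=[0.43,0.48,0.2,-0.094,-0.037,0.864,1,0.43,0.48,0.2,-0.094,-0.037,0.864,1,0.43,0.48,0.2,-0.094,-0.037,0.864,1,0.43,0.48,0.2,-0.094,-0.037,0.864,1,0.43,0.48,0.2,-0.094,-0.037,0.864,1,0.43,0.48,0.2,-0.094,-0.037,0.864,1,0.43,0.48,0.2,-0.094,-0.037,0.864,1,0.43,0.48,0.2,-0.094,-0.037,0.864,1],
)

```text
time: 25.92
ee_pos: [0.5047, -0.4062, 0.1125]
tcp_rot: [-171.7, -4.4, 4.2]
wrist_force: [0.3, -0.7, -0.9]
opening: 0.0208
grasp_force: 39.4
```

```bash
python3 - <<'E'
from h import *
s=bot.get_obs();print(s["time"],s["q"].round(0),s["ee_pos"],s["tcp_rot"],turn(93.5).round(3),((np.array([.632,-.261,.1])-s["ee_pos"])/.025).round(2))
E
```

```text
25.925 [-43.  21.  15.  87.   9. 133.] [ 0.50472447 -0.40624731  0.11247071] [-171.70892439   -4.41057623    4.18148005] [-1.13  -0.431 10.33 ] [ 5.09  5.81 -0.5 ]
```

Joint 6 is unwinding as planned.

Call:
send_rows(
  moves=[0.42,0.48,-0.04,-0.094,-0.036,0.86,1,0.42,0.48,-0.04,-0.094,-0.036,0.86,1,0.42,0.48,-0.04,-0.094,-0.036,0.86,1,0.42,0.48,-0.04,-0.094,-0.036,0.86,1,0.42,0.48,-0.04,-0.094,-0.036,0.86,1,0.42,0.48,-0.04,-0.094,-0.036,0.86,1,0.42,0.48,-0.04,-0.094,-0.036,0.86,1,0.42,0.48,-0.04,-0.094,-0.036,0.86,1],
)

```text
time: 26.92
ee_pos: [0.5885, -0.31, 0.1042]
tcp_rot: [-178.1, -2.9, 63.8]
wrist_force: [-0.0, -0.5, -0.9]
opening: 0.0208
grasp_force: 39.4
```

Call:
send_rows(
  moves=[0.42,0.48,-0.04,-0.094,-0.036,0.86,1,0.42,0.48,-0.04,-0.094,-0.036,0.86,1,0.42,0.48,-0.04,-0.094,-0.036,0.86,1,0.42,0.48,-0.04,-0.094,-0.036,0.86,1,0,0,0,0,0,0,1],
)

```text
time: 27.55
ee_pos: [0.6304, -0.2616, 0.1002]
tcp_rot: [-180.0, -0.1, 93.2]
wrist_force: [0.8, 0.4, -1.3]
opening: 0.0206
grasp_force: 39.4
```

```bash
python3 - <<'E'
from fit import *
c=bot.camera("wrist");s=bot.get_obs();print(s["time"],s["q"].round(0),s["ee_pos"],s["tcp_rot"],turn(93.5).round(3),((np.array([.632,-.261,.008])-s["ee_pos"])/.025).round(2))
t=bot.camera("scene");save(np.hstack([c["color"],cv2.resize(t["color"][60:190,210:350],(413,384))]),"w8",.85)
E
```

```text
27.6 [-23.  23.  17.  84.   0.  64.] [ 0.629946   -0.2624805   0.10028401] [-1.79974042e+02 -1.08141715e-01  9.30505117e+01] [-0.012 -0.004  0.052] [ 0.08  0.06 -3.69]
```

View pics/w8.png

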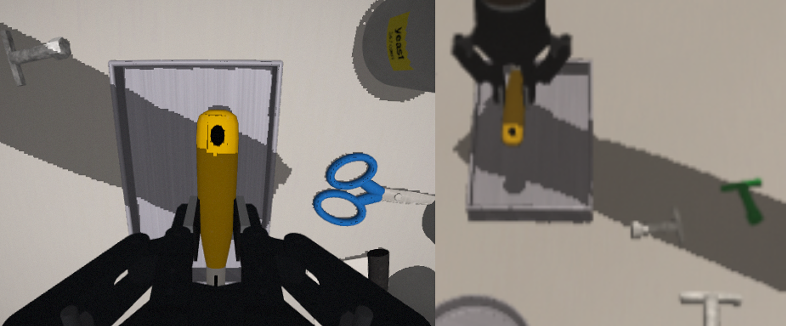

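The peeler is aligned over the tray, slightly right of its centre line. Next I lower it and release with a limited opening.

Call:
send_rows(
  moves=[0.06,0.06,-0.8,0,0,0.05,1,0,0,-0.8,0,0,0,1,0,0,-0.8,0,0,0,1,0,0,-0.8,0,0,0,1,0,0,-0.3,0,0,0,1,0,0,-0.15,0,0,0,1,0,0,0,0,0,0,1],
)

```text
time: 28.52
ee_pos: [0.6314, -0.2625, 0.0096]
tcp_rot: [180.0, -0.1, 93.5]
wrist_force: [-0.8, 0.8, -0.7]
opening: 0.0211
grasp_force: 39.4
```

Call:
send_rows(
  moves=[0,0,0,0,0,0,0.3,0,0,0,0,0,0,0.1,0,0,0,0,0,0,0.1,0,0,0.3,0,0,0,0.1,0,0,1,0,0,0,0,0,0,1,0,0,0,0,0,0,1,0,0,0,-0.5,0,0,1,0,0,0,-0.5],
)

```text
time: 29.52
ee_pos: [0.6313, -0.2624, 0.1183]
tcp_rot: [180.0, -0.1, 93.5]
wrist_force: [0.4, -0.2, 0.2]
opening: 0.0638
grasp_force: 0.0
```

```bash
python3 - <<'E'
from fit import *
t={k:bot.camera(k) for k in("scene","top","wrist")};s=bot.get_obs();print(s["time"],s["q"].round(0),s["ee_pos"],s["tcp_rot"],s["opening"])
print(fit({k:t[k] for k in("wrist",)},"peeler",np.array((.633,-.281)),(273,)))
print(fit({k:t[k] for k in("scene","top")},"marker",np.array((.41,.339)),(-15,)))
for k in("scene","top"): print(fit({k:t[k]},"marker",np.array((.41,.339)),(-15,)))
save(t["wrist"]["color"],"w9",1)
E
```

```text
29.675 [-23.  23.  19.  86.   0.  64.] [ 0.63201185 -0.26270567  0.11868635] [ 1.79826073e+02 -1.03922231e-02  9.34755647e+01] 0.06417534098940343
([0.62], array([ 0.632 , -0.2841]), np.float64(272.1), np.float64(0.132))
([0.92, 0.47], array([0.4096, 0.3404]), np.float64(-15.2), np.float64(0.215))
([0.92], array([0.4096, 0.34  ]), np.float64(-14.8), np.float64(0.123))
([0.47], array([0.4108, 0.3433]), np.float64(-16.0), np.float64(0.299))
```

View pics/w9.png

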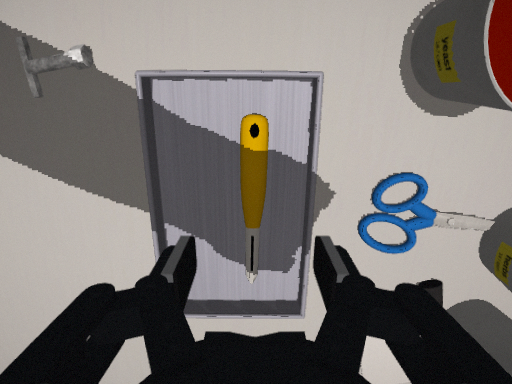

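The peeler lies flat in the tray. Next, the marker.

Call:
send_rows(
  moves=[-0.37,1,0.3,0,0,-0.09,-1,-0.37,1,0.3,0,0,-0.09,-1,-0.37,1,0.3,0,0,-0.09,-1,-0.37,1,0.3,0,0,-0.09,-1,-0.37,1,0.3,0,0,-0.09,-1,-0.37,1,0.3,0,0,-0.09,-1,-0.37,1,0.3,0,0,-0.09,-1,-0.37,1,0,0,0,-0.09,-1],
)

```text
time: 30.92
ee_pos: [0.5568, -0.0616, 0.1692]
tcp_rot: [180.0, -0.1, 87.3]
wrist_force: [0.4, 0.2, -0.4]
opening: 0.0858
grasp_force: 0.0
```

Call:
send_rows(
  moves=[-0.37,1,0,0,0,-0.09,-1,-0.37,1,0,0,0,-0.09,-1,-0.37,1,0,0,0,-0.09,-1,-0.37,1,0,0,0,-0.09,-1,-0.37,1,0,0,0,-0.09,-1,-0.37,1,0,0,0,-0.09,-1,-0.37,1,0,0,0,-0.09,-1,-0.37,1,0,0,0,-0.09,-1],
)

```text
time: 31.92
ee_pos: [0.4826, 0.1383, 0.1686]
tcp_rot: [-180.0, -0.1, 81.1]
wrist_force: [0.6, 0.3, -0.8]
opening: 0.0853
grasp_force: 0.0
```

Call:
send_rows(
  moves=[-0.37,1,0,0,0,-0.09,-1,-0.37,1,0,0,0,-0.09,-1,-0.37,1,0,0,0,-0.09,-1,-0.37,1,0,0,0,-0.09,-1,-0.37,1,0,0,0,-0.09,-1,-0.37,1,0,0,0,-0.09,-1,-0.37,1,0,0,0,-0.09,-1,-0.37,0.9,0,0,0,-0.09,-1],
)

```text
time: 32.92
ee_pos: [0.4086, 0.3358, 0.1685]
tcp_rot: [-180.0, -0.0, 74.9]
wrist_force: [0.3, 0.1, -0.1]
opening: 0.0853
grasp_force: 0.0
```

Call:
send_rows(
  moves=[0,0,0,0,0,0,-1],
)

```text
time: 33.05
ee_pos: [0.4085, 0.336, 0.1685]
tcp_rot: [-180.0, -0.0, 75.0]
wrist_force: [0.2, -0.3, -0.5]
opening: 0.0855
grasp_force: 0.0
```

```bash
python3 - <<'E'
from fit import *
c=bot.camera("wrist");s=bot.get_obs();print(s["time"],s["q"].round(0),s["ee_pos"],s["tcp_rot"])
f=fit({"wrist":c},"marker",np.array((.41,.34)),(-15,));print(f)
for m in bot.trace("wrist","marker")[:3]:
    v,u=np.nonzero(m["region"]);P=np.array([at(c,[a,b],.008)[:2] for a,b in zip(u,v)])*1000
    print(round(m["p"],2),m["extent"],cv2.minAreaRect(P.astype(np.float32)))
E
```

```text
33.1 [ 39.   1.  -1.  88.   0. 144.] [0.40877784 0.33523106 0.16857379] [-1.79976168e+02 -3.18926637e-02  7.50000015e+01]
([0.91], array([0.4091, 0.3365]), np.float64(-15.3), np.float64(0.088))
0.91 [250.3, 110.6, 266.0, 230.8] ((408.8686218261719, 334.9224548339844), (136.6614227294922, 16.0357666015625), 74.56350708007812)
```

Call:
send_rows(
  moves=[0,0,-0.95,0,0,0,-1,0,0,-0.95,0,0,0,-0.6,0,0,-0.95,0,0,0,-0.3,0,0,-0.95,0,0,0,-0.1,0,0,-0.95,0,0,0,-0.1,0,0,-0.95,0,0,0,-0.1,0,0,-0.9,0,0,0,-0.1,0,0,0,0,0,0,-0.1],
  squeeze=30,
)

```text
time: 34.2
ee_pos: [0.4086, 0.3336, 0.0027]
tcp_rot: [-179.9, 0.1, 74.9]
wrist_force: [0.9, 0.1, 0.8]
opening: 0.0471
grasp_force: 0.0
```

Call:
send_rows(
  moves=[0,0,0,0,0,0,0.4,0,0,0,0,0,0,1,0,0,0,0,0,0,1,0,0,0,0,0,0,1,0,0,0,0,0,0,1],
)

```text
time: 34.83
ee_pos: [0.41, 0.3354, 0.0056]
tcp_rot: [179.9, -0.2, 74.9]
wrist_force: [0.4, -2.1, 6.3]
opening: 0.0142
grasp_force: 29.7
```

Call:
send_rows(
  moves=[0,0,0.5,0,0,0,1,0,0,1,0,0,0,1,0,0,1,0,0,0,1,0,0,1,0,0,0,1,0,0,1,0,0,0,1,0,0,0,0,0,0,1],
)

```text
time: 35.58
ee_pos: [0.41, 0.3359, 0.1194]
tcp_rot: [179.9, -0.3, 74.9]
wrist_force: [-0.2, 0.3, -0.4]
opening: 0.0141
grasp_force: 29.3
```

```bash
python3 - <<'E'
from fit import *
c=bot.camera("wrist");s=bot.get_obs();print(s["time"],s["ee_pos"],s["tcp_rot"],s["opening"],s["grasp_force"])
for m in bot.trace("wrist","marker")[:3]: print(round(m["p"],2),m["extent"])
save(c["color"],"w10",1)
E
```

```text
35.625 [0.40956783 0.33551162 0.11773823] [179.93247131  -0.18341781  74.91974513] 0.013913907748905484 29.347118878191623
0.85 [241.2, 119.1, 272.6, 332.4]
```

Call:
send_rows(
  moves=[0.27,-0.99,0,0,0,0.087,1,0.27,-0.99,0,0,0,0.087,1,0.27,-0.99,0,0,0,0.087,1,0.27,-0.99,0,0,0,0.087,1,0.27,-0.99,0,0,0,0.087,1,0.27,-0.99,0,0,0,0.087,1,0.27,-0.99,0,0,0,0.087,1,0.27,-0.99,0,0,0,0.087,1],
)

```text
time: 36.67
ee_pos: [0.4627, 0.1362, 0.1155]
tcp_rot: [-179.9, -0.0, 80.9]
wrist_force: [0.1, -1.1, 0.1]
opening: 0.0141
grasp_force: 29.3
```

Call:
send_rows(
  moves=[0.27,-0.99,0,0,0,0.087,1,0.27,-0.99,0,0,0,0.087,1,0.27,-0.99,0,0,0,0.087,1,0.27,-0.99,0,0,0,0.087,1,0.27,-0.99,0,0,0,0.087,1,0.27,-0.99,0,0,0,0.087,1,0.27,-0.99,0,0,0,0.087,1,0.27,-0.99,0,0,0,0.087,1],
)

```text
time: 37.67
ee_pos: [0.5167, -0.0616, 0.1155]
tcp_rot: [-179.9, -0.1, 86.9]
wrist_force: [0.6, 0.1, -0.5]
opening: 0.0141
grasp_force: 29.3
```

Call:
send_rows(
  moves=[0.27,-0.99,0,0,0,0.087,1,0.27,-0.99,0,0,0,0.087,1,0.27,-0.99,0,0,0,0.087,1,0.27,-0.99,0,0,0,0.087,1,0.27,-0.99,0,0,0,0.087,1,0.27,-0.99,0,0,0,0.087,1,0.27,-0.99,0,0,0,0.087,1,0.27,-0.99,0,0,0,0.087,1],
)

```text
time: 38.67
ee_pos: [0.5709, -0.2594, 0.1153]
tcp_rot: [-179.9, -0.2, 92.9]
wrist_force: [-0.3, 0.8, -0.1]
opening: 0.0136
grasp_force: 29.3
```

Call:
send_rows(
  moves=[0.27,-0.99,0,0,0,0.087,1,0,0,0,0,0,0,1],
)

```text
time: 38.92
ee_pos: [0.5775, -0.2847, 0.1148]
tcp_rot: [-179.9, -0.2, 93.5]
wrist_force: [0.6, 0.7, -1.3]
opening: 0.0138
grasp_force: 29.3
```

Call:
send_rows(
  moves=[0,0,-0.8,0,0,0,1,0,0,-0.8,0,0,0,1,0,0,-0.8,0,0,0,1,0,0,-0.8,0,0,0,1,0,0,-0.7,0,0,0,1,0,0,-0.3,0,0,0,1,0,0,-0.15,0,0,0,1,0,0,0,0,0,0,1],
)

```text
time: 39.92
ee_pos: [0.5784, -0.2838, 0.0088]
tcp_rot: [179.9, -0.1, 93.6]
wrist_force: [-0.0, 0.1, -0.2]
opening: 0.0139
grasp_force: 29.4
```

Call:
send_rows(
  moves=[0,0,0,0,0,0,0.6,0,0,0,0,0,0,0.4,0,0,0,0,0,0,0.3,0,0,0.3,0,0,0,0.3,0,0,1,0,0,0,0.3,0,0,1,0,0,0,0,0,0,1,0,0,0,-0.5,0,0,1,0,0,0,-0.5],
)

```text
time: 40.92
ee_pos: [0.578, -0.2837, 0.117]
tcp_rot: [180.0, -0.1, 93.6]
wrist_force: [-0.3, 0.3, 1.2]
opening: 0.0644
grasp_force: 0.0
```

```bash
python3 - <<'E'
from fit import *
c=bot.camera("wrist");t={k:bot.camera(k) for k in("scene","top")};s=bot.get_obs();print(s["time"],s["ee_pos"],s["tcp_rot"],s["q"].round(0))
print(fit({"wrist":c},"marker",np.array((.578,-.284)),(3,)),fit({"wrist":c},"peeler",np.array((.632,-.284)),(272,)))
for k,c in {"wrist":c}.items():
  for m in bot.trace(k,"wing_bolt")[:4]:
    v,u=np.nonzero(m["region"]);P=np.array([at(c,[a,b],.008)[:2] for a,b in zip(u,v)])
    if np.hypot(*(P.mean(0)-[.455,-.16]))<.05: print(k,m["p"],m["extent"],P.mean(0),cv2.minAreaRect((P*1000).astype(np.float32)))
  for l in bot.landmark_of(k,"wing_bolt")[:4]: print(k,round(l["p"],2),at(c,l["pixel"]))
save(c["color"],"w11",1)
E
```

```text
41.075 [ 0.57873988 -0.28399842  0.11730319] [ 1.79837446e+02 -4.91119143e-03  9.36062127e+01] [-26.  17.  12.  84.   0.  60.]
None ([0.67], array([ 0.6321, -0.2838]), np.float64(273.7), np.float64(0.205))
wrist 0.66 [70.8, 10.2, 153.9, 75.3] [ 0.45246343 -0.16477243] ((458.11541748046875, -164.3428955078125), (62.50941848754883, 50.95299530029297), 10.14918041229248)
wrist 0.93 [ 0.4561 -0.1656  0.    ]
wrist 0.7 [ 0.3468 -0.2079  0.    ]
```

Next, the bolt, using tool yaw 191 to keep joint 6 well inside its range.

Call:
send_rows(
  moves=[-0.4,0.4,0.2,0,0,0.94,-1,-0.4,0.4,0.2,0,0,0.94,-1,-0.4,0.4,0.2,0,0,0.94,-1,-0.4,0.4,0.2,0,0,0.94,-1,-0.4,0.4,0.2,0,0,0.94,-1,-0.4,0.4,0.2,0,0,0.94,-1,-0.4,0.4,0.2,0,0,0.94,-1,-0.4,0.4,0,0,0,0.94,-1],
)

```text
time: 42.28
ee_pos: [0.4974, -0.2032, 0.15]
tcp_rot: [180.0, -0.1, 158.5]
wrist_force: [0.1, 1.1, 0.3]
opening: 0.0856
grasp_force: 0.0
```

Call:
send_rows(
  moves=[-0.4,0.4,0,0,0,0.94,-1,-0.4,0.4,0,0,0,0.94,-1,-0.4,0.4,0,0,0,0.94,-1,-0.4,0.4,0,0,0,0.94,-1,0,0,0,0,0,0,-1,0,0,0,0,0,0,-1],
)

```text
time: 43.02
ee_pos: [0.4581, -0.1638, 0.1501]
tcp_rot: [180.0, -0.1, -169.6]
wrist_force: [-0.0, 0.6, -0.9]
opening: 0.0855
grasp_force: 0.0
```

```bash
python3 - <<'E'
from fit import *
c=bot.camera("wrist");s=bot.get_obs();print(s["time"],s["ee_pos"],s["tcp_rot"],s["q"].round(0))
g=fit({"wrist":c},"wing_bolt",np.array((.4586,-.1642)),(100,));print(g)
for l in bot.landmark_of("wrist","wing_bolt")[:4]: print(round(l["p"],2),at(c,l["pixel"]))
im=c["color"].copy()
p=(.4625,-.1634,np.radians(101)) if not g else(*g[1],np.radians(g[2]))
cs,_=cv2.findContours((render(c,"wing_bolt",p)>.5).astype(np.uint8),0,1);cv2.drawContours(im,cs,-1,(0,0,255),1)
u=proj(c,[[.4586,-.1642,.01]])[0].astype(int);print(u);x0,y0=np.clip(u-60,0,[392,264])
t=bot.camera("scene")["color"]
A=cv2.resize(im[y0:y0+120,x0:x0+120],(400,400),interpolation=cv2.INTER_CUBIC);B=cv2.resize(t[70:170,200:300],(400,400),interpolation=cv2.INTER_CUBIC)
save(np.hstack([A,B]),"w12",1)
E
```

```text
43.075 [ 0.45817551 -0.16389082  0.15016461] [ 1.79986550e+02 -1.10840421e-01 -1.69599762e+02] [-20.  -4.  -8.  86.  -0. -30.]
([0.57], array([ 0.461 , -0.1632]), np.float64(99.4), np.float64(0.229))
0.73 [ 0.3479 -0.2092  0.    ]
0.65 [ 0.3926 -0.0348  0.    ]
0.63 [ 0.46   -0.1683  0.    ]
[254 178]
```

View pics/w12.png

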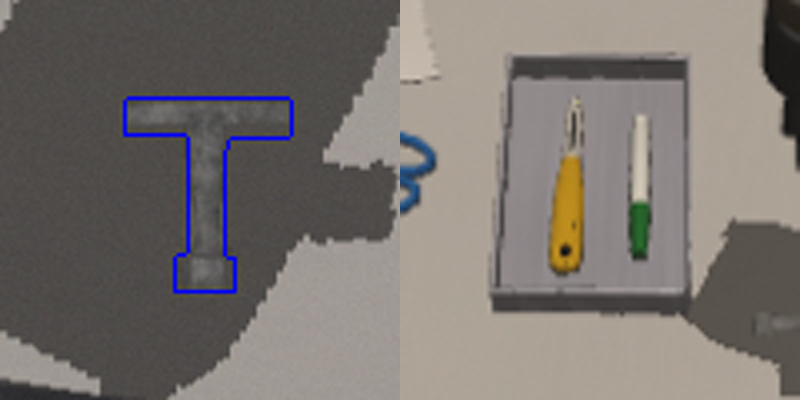

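The bolt model overlays exactly, and the tray holds the peeler and marker flat. Next I grasp the shank.

Call:
send_rows(
  moves=[0,0,-0.9,0,0,0,-1,0,0,-0.9,0,0,0,-0.6,0,0,-0.9,0,0,0,-0.3,0,0,-0.9,0,0,0,-0.1,0,0,-0.9,0,0,0,-0.1,0,0,-0.9,0,0,0,-0.1,0,0,-0.52,0,0,0,-0.1,0,0,0,0,0,0,-0.1],
  squeeze=40,
)

```text
time: 44.22
ee_pos: [0.4575, -0.1635, 0.0018]
tcp_rot: [179.9, -0.2, -169.5]
wrist_force: [-0.0, 0.0, 0.4]
opening: 0.0466
grasp_force: 0.0
```

Call:
send_rows(
  moves=[0,0,0,0,0,0,0.4,0,0,0,0,0,0,1,0,0,0,0,0,0,1,0,0,0,0,0,0,1,0,0,0,0,0,0,1],
)

```text
time: 44.85
ee_pos: [0.4585, -0.1638, 0.0034]
tcp_rot: [-180.0, -0.0, -169.5]
wrist_force: [0.3, -1.0, 6.3]
opening: 0.0099
grasp_force: 39.2
```

Call:
send_rows(
  moves=[0,0,0.5,0,0,0,1,0,0,1,0,0,0,1,0,0,1,0,0,0,1,0,0,0.5,0,0,0,1,0,0,0,0,0,0,1],
)

```text
time: 45.48
ee_pos: [0.4584, -0.1638, 0.0783]
tcp_rot: [-180.0, -0.0, -169.5]
wrist_force: [0.1, -0.7, -1.4]
opening: 0.0096
grasp_force: 39.1
```

```bash
python3 - <<'E'
from fit import *
t={k:bot.camera(k) for k in("scene","top","wrist")};s=bot.get_obs();print(s["time"],s["ee_pos"],s["tcp_rot"],s["opening"],s["grasp_force"])
print(fit({k:t[k] for k in("scene","top")},"dish",np.array((.655,.021))))
print([(round(m["p"],2),m["extent"]) for m in bot.trace("wrist","wing_bolt")[:4]])
E
```

```text
45.625 [ 0.45747233 -0.16346031  0.07649827] [ 1.79949672e+02 -1.65129768e-01 -1.69451135e+02] 0.009716490325824082 39.09326791763306
([0.87, 0.67], array([0.6542, 0.0223]), np.float64(5.8), np.float64(0.043))
[(0.94, [372.8, 102.2, 496.9, 190.5]), (0.84, [203.5, 194.9, 301.8, 301.9]), (0.8, [171.1, 4.3, 262.7, 90.3])]
```

Call:
send_rows(
  moves=[0.98,0.93,0.2,0,0,0,1,0.98,0.93,0,0,0,0,1,0.98,0.93,0,0,0,0,1,0.98,0.93,0,0,0,0,1,0.98,0.93,0,0,0,0,1,0.98,0.93,0,0,0,0,1,0.98,0.93,0,0,0,0,1,0.98,0.93,0,0,0,0,1],
)

```text
time: 46.78
ee_pos: [0.6545, 0.0232, 0.0818]
tcp_rot: [180.0, -0.1, -169.4]
wrist_force: [0.4, -0.4, -0.5]
opening: 0.01
grasp_force: 39.1
```

Call:
send_rows(
  moves=[0,0,0,0,0,0,1,0,0,-0.7,0,0,0,1,0,0,-0.7,0,0,0,1,0,0,-0.7,0,0,0,1,0,0,-0.5,0,0,0,1,0,0,-0.2,0,0,0,1,0,0,0,0,0,0,1],
)

```text
time: 47.65
ee_pos: [0.6539, 0.0223, 0.0124]
tcp_rot: [180.0, -0.1, -169.5]
wrist_force: [-0.0, -0.1, -1.3]
opening: 0.0104
grasp_force: 39.1
```

Now about 4 mm lower, release, rise, and inspect everything.

Call:
send_rows(
  moves=[0,0,-0.15,0,0,0,1,0,0,0,0,0,0,1,0,0,0,0,0,0,0.6,0,0,0,0,0,0,0.3,0,0,0,0,0,0,0.3,0,0,0.3,0,0,0,0.3,0,0,1,0,0,0,0.3,0,0,1,0,0,0,0],
)

```text
time: 48.65
ee_pos: [0.6539, 0.0224, 0.0674]
tcp_rot: [180.0, -0.1, -169.4]
wrist_force: [0.6, 0.1, 0.2]
opening: 0.0427
grasp_force: 0.0
```

Call:
send_rows(
  moves=[0,0,1,0,0,0,0,0,0,1,0,0,0,0,0,0,1,0,0,0,0,-0.9,-0.5,1,0,0,0,0,-0.9,-0.5,1,0,0,0,0,-0.9,-0.5,0.5,0,0,0,0,-0.9,-0.5,0,0,0,0,0,-0.9,-0.5,0,0,0,0,0],
)

```text
time: 49.65
ee_pos: [0.5408, -0.0405, 0.2047]
tcp_rot: [-180.0, -0.0, -169.5]
wrist_force: [0.4, 0.4, -0.3]
opening: 0.0425
grasp_force: 0.0
```

Call:
send_rows(
  moves=[-0.9,-0.5,0,0,0,0,0,-0.9,-0.5,0,0,0,0,0,-0.9,-0.5,0,0,0,0,0,0,0,0,0,0,0,0],
)

```text
time: 50.15
ee_pos: [0.4732, -0.0782, 0.2049]
tcp_rot: [-180.0, -0.0, -169.5]
wrist_force: [1.1, -0.5, -0.1]
opening: 0.0426
grasp_force: 0.0
```

```bash
python3 - <<'E'
from fit import *
t=bot.camera("scene");s=bot.get_obs();print(s["time"],s["ee_pos"],s["opening"])
save(t["color"][60:345,80:350],"fin",2.1)
E
```

```text
50.2 [ 0.47389558 -0.0778644   0.2046507 ] 0.042645947228794896
```

View pics/fin.png

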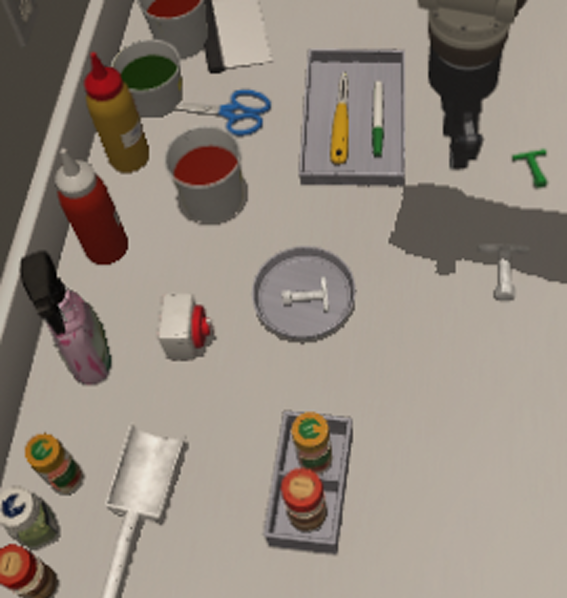

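The crop shows both jars upright in their bays (at (310,440) and (303,500)), the peeler and marker flat in the tray (340,120 and 378,118), and the bolt in the dish (305,295). The timer and cup have not moved. Handing in.

```bash
python3 -c "
from workcell import bot
print(bot.job_done())"
```

```text
the job is handed in; nothing more can be done
None
```

The job is handed in at about 50 s: both jars stand in the rack, the peeler and marker lie flat in the tray, and the small steel wing bolt is in the dish. The timer and cup were not touched, and no verdict has come back.

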